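# Set the detector's dial to the marked scale line

### The job

Turn the black dial on top of the detector until its white index line points straight at the one long line on the white scale collar around it. Push the dial's upright metal fin round from the side with a fingertip, without pinching the fin, then take the hand away so that the dial stays set. Leave the vials and bottles where they stand.

Things in the scene. Friction and masses are not known exactly. Their poses are not given: they have to be found in the camera images.
- detector: beige laboratory detector module, a fixed box 240 (its x) x 340 (its y) x 70 mm high; origin at the centre of its underside on the bench. The dial's axis is vertical, at x = 0, y = +20 mm in its frame; its flat top is 70 mm above the bench
- collar: fixed white scale collar, a disc 172 mm across and 12 mm thick on the detector, concentric with the dial; origin on the dial's axis, at the detector's top (70 mm above the bench). Dark radial lines: 23 short (7 mm, every 15 degrees) and one long (26 x 4 mm, from 57 to 83 mm from the axis), the target, along the collar's own +x. Its angle differs from run to run, but it never moves during one
- target_line (a point): inner end of the collar's long target line, 57 mm from the dial's axis, 82.5 mm above the bench
- dial (a joint): turn of the dial in rad, counter-clockwise seen from above; 0 when the index line points along the detector's +x. It turns endlessly either way (values may pass pi), stays where it is left (constant friction of about 0.1 N m, so 2 to 4 N at the fin) and has no clicks
- dial_axis (a point): point on the dial's vertical axis at its upper face, 87 mm above the bench. The black dial is a disc of 110 mm diameter whose flat upper face is 5 mm above the collar
- dial_index (a point): outer end of the white index line (13 mm of it visible beyond the fin, 4 mm wide) at the dial's rim, 55 mm from the axis, 87 mm above the bench. The fin stands on the same radius as this line, inward of it
- fin_top (a point): middle of the top edge of the dial's upright aluminium fin, 27 mm from the axis, 113 mm above the bench. The fin is a plain radial plate on the index line's radius: 12 mm thick, from 12 to 42 mm from the axis, its top 26 mm above the dial's face. Nothing else stands on the dial but a steel cap at its middle, 18 mm across and 2 mm high
- vial_1: loose capped amber vial, 24 mm diameter, 43 mm tall, standing on the detector's top clear of the collar; origin at the centre of its underside
- vial_2: another vial like it, also standing on the detector's top
- bottle_amber: loose amber glass bottle with a blue-green cap, 68 mm diameter, 140 mm tall, standing on the bench beside the detector; origin at the centre of its underside
- bottle_white: loose white plastic bottle with a blue-green cap, 64 mm diameter, 130 mm tall, standing on the bench beside the detector; origin at the centre of its underside

How it is judged:
At the end, for the whole second after the job is handed in: the outer end of the index line is within 3 mm sideways of the collar's long line (its centre line), on that line's side of the axis, the dial is at rest (under 0.03 rad/s), and each vial and bottle is within 20 mm of where it started (y of dial_index in the frame of collar between -0.003 and 0.003 m and x of dial_index in the frame of collar above 0.04 m and velocity of joint dial between -0.03 and 0.03 rad/s and distance of each of vial_1, vial_2, bottle_amber, bottle_white from where it was at the start of the episode below 0.02 m); the robot touches nothing.
It fails at once if the fin is pinched (fingers press on both of its sides at once, the halves dial_c1 and dial_c2 of its thickness, over 0.5 N each) (contact force between each of dial_c1, dial_c2 and the fingers above 0.5 N).
It fails at once if the first vial is lifted, carried or pushed more than 20 mm (distance of vial_1 from where it was at the start of the episode above 0.02 m).
It fails at once if the second vial is lifted, carried or pushed more than 20 mm (distance of vial_2 from where it was at the start of the episode above 0.02 m).
It fails at once if the amber bottle is lifted, carried or pushed more than 20 mm (distance of bottle_amber from where it was at the start of the episode above 0.02 m).
It fails at once if the white bottle is lifted, carried or pushed more than 20 mm (distance of bottle_white from where it was at the start of the episode above 0.02 m).
It also fails if it takes over 58 s, if anything falls off the work surface, if the arm or the gripper's body presses on something with over 40 N, if the wrist force passes 120 N, or if a joint passes its speed limit or range.

### The arm

A 7-joint arm with a two-finger parallel gripper is mounted at the origin on the work surface. World frame = base frame: x ahead of the robot, y to its left, z up, the work surface at z = 0. Lengths are in m, angles in rad, forces in N, time in s.
With the tool pointing down it reaches from about 0.425 to 0.925 m from the base axis. Payload 6.8 kg.
Tool frame: the origin (TCP) lies at the very end of the fingers, on their centre line; the grasp point (between the pads) lies 19 mm behind it; z points along the fingers, y is the line along which they close (so a half turn about z gives the same grasp; the last joint's range is limited). The gripper opens to 85 mm and grips with 20 to 120 N. Pads are 22 mm wide; open, the fingers measure 114 mm over their backs; the gripper's body (76 mm by 85 mm) begins 54 mm behind the grasp point. The pads swing forward as they close: fully open they stand 13 mm farther back than shut.
Start: joints at [-1.257, 0.477, 0.022, 1.555, -0.011, 1.109, -0.083], TCP at [0.276, 0.616, 0.231] pointing down, gripper open.
Joint ranges: [-2.96, 2.96], [-0.34, 2.1], [-1.41, 1.46], [0.24, 2.44], [-1.37, 4.51], [0.17, 1.92], [-2.96, 2.96]. Speed limits (rad/s): [2.39, 2.39, 3.14, 3.14, 3.14, 3.14, 3.14].

### API

Orientations are given as a rotation vector (axis times angle).
In Python, from bench import r gives the robot as it stands.
- The arm moves only by the tool play_rows, never from a script. Its argument "targets" is text: rows parted by semicolons, each of 5 numbers parted by spaces: the closure, from -1 (fully open) to 1 (shut), then the shift along the tool's x, y, z in m, then the turn about the tool's z in rad. In form: gripper dx dy dz spin; .... A call has 1 to 8 rows; each row is the pose to reach, as a shift and turn from the pose commanded when the call began, along the tool's axes at that moment; what a row does not reach only later rows make up. A row lasts 1/12 s, in which the tool goes at most 41.7 mm and 7.16 degrees, less where a joint would pass 70% of its speed; a pose out of reach is approached as far as the arm can. A call with a gripper value outside its range is refused whole. The fingers move at their own pace and stop on an object; "squeeze" is the grip in N (left out, the last holds). Time passes only in rows, so rows that repeat a pose let the fingers close. It gives the time, the measured TCP pose, the force, the opening and the grip force at its end, in the units of the state.
- r.get_obs(): the state, without advancing time (a new reading comes with each control period).
- r.grab_frame(name): name is "scene" or "top" or "wrist"; returns the picture (400x640x3 uint8, red, green, blue); there is no depth.
- r.camera_info(name): a dict with "fov_y" (degrees; the focal length in pixels is half the picture's height over the tangent of half this angle, whatever the lens; pixels are square), "cx", "cy" (the principal point, pixels), "k1" (the pictures are not rectified: a ray, as slopes to the right and down, at radius r is drawn at 1 + k1 r^2 times it, then the intrinsics apply), "position" and "rotation" of the camera in the world. Camera axes: x right, y down, z forward; pixel columns grow to the right and rows downward; lengths in m; the calibration is good to about 2 mm. A picture is of the moment at which its call begins: read the wrist's pose just before it. camera_info takes no time and is no camera call; for the wrist camera it gives the pose at the moment of the call.
- r.hand_in(): hands the job in; it is judged then, once.
The state is a dict: "clock": time; "joints": joint angles; "qvel": joint speeds; "tau": joint torques, N m; "tcp_pos": TCP position; "orientation": TCP orientation; "contact_force": force on the tool from outside, world axes, zero at the start; "moment": the same for the moment, N m; "grip_width": finger opening in m; "gripper_force": force on a finger pad.
Only numpy, scipy, OpenCV 4.12 (cv2) and the standard library are available. Lean on these libraries where they do the work, as an engineer would, in place of code of your own. Each camera call takes 0.05 s, during which the arm holds its last target. There are 200 camera calls.

## Working session

There is one attempt and no reset: what is moved stays moved. The work goes in short steps, Python scripts to look and compute and a tool call to move; the robot and the scene stay as the last step left them, time stands still between calls to the robot, and variables do not carry over. Pictures are saved under pics/ and viewed, at most 10 in all, crops included, and the job is handed in when it is done.

Besides the shell and the picture viewer there is one more tool, called after "Emit:" by a JSON object that holds its "api" and its "payload", one argument or row to a line. play_rows: Moves the arm, as the interface text tells. Its arguments: {"type":"object","properties":{"targets":{"type":"string"},"squeeze":{"type":"number"}},"required":["targets"]}

```bash
ls; mkdir -p pics; python3 - <<'E'
from bench import r
import cv2
o=r.get_obs(); print(o)
for n in("scene","top"):
    f=r.grab_frame(n); cv2.imwrite(f"pics/{n}0.png",f[:,:,::-1]); print(n,r.camera_info(n))
E
```

```text
pics
{'clock': 0.0, 'joints': array([-1.2570759 ,  0.47781025,  0.02235191,  1.55642537, -0.01147962,
        1.10929005, -0.08310541]), 'qvel': array([ 5.67929779e-04,  2.40172968e-03, -9.05721832e-04,  4.62287092e-05,
       -6.98994810e-04, -2.41611668e-03,  4.83676215e-04]), 'tau': array([-5.43340939e-04, -5.96471894e+01,  1.60779219e+00, -2.81185806e+01,
        1.24882525e-02,  9.70327703e-03,  9.45342322e-06]), 'tcp_pos': array([0.27614885, 0.61529692, 0.23033016]), 'orientation': array([-6.57623159e-01, -3.07176400e+00,  2.81302296e-03]), 'contact_force': array([-0.33663029,  0.80458342,  0.57150201]), 'moment': array([ 0.05546906,  0.00905247, -0.02435504]), 'gripper_force': 0.0, 'grip_width': 0.08535760010532406}
scene {'fov_y': 44.80056700738708, 'cx': 315.55717236439693, 'cy': 198.0648451009987, 'k1': -0.07585281790487639, 'position': array([ 1.38586206, -0.05657265,  0.77921766]), 'rotation': array([-1.77831756, -1.6502799 ,  0.73056855])}
top {'fov_y': 45.703168142415024, 'cx': 320.2759201478843, 'cy': 201.9079709693913, 'k1': -0.042444623441213386, 'position': array([0.4148123 , 0.02413488, 1.34859682]), 'rotation': array([-2.16190434,  2.1262701 , -0.15884851])}
```

View pics/top0.png

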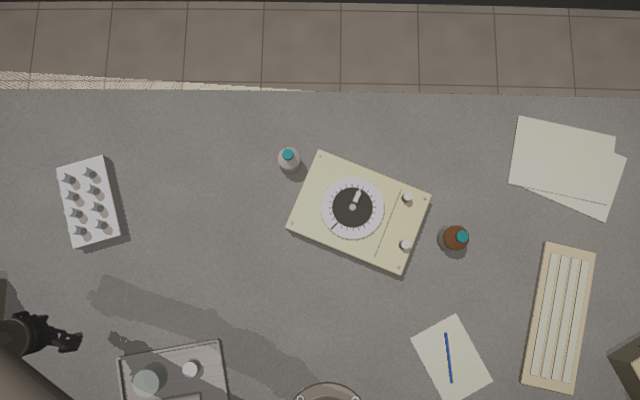

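View pics/scene0.png

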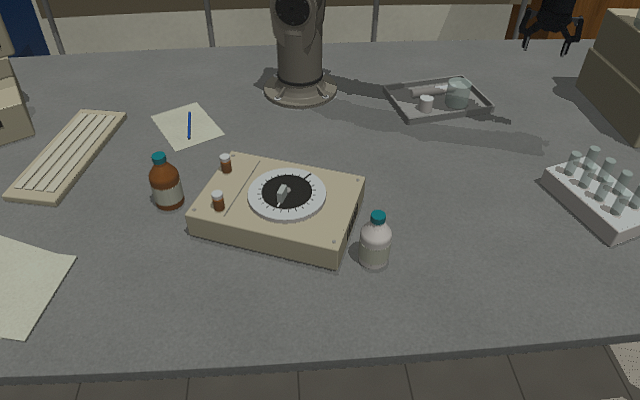

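Top view: the dial is at about (352,208), the fin points up-right to (358,193), and the long line looks to be at lower left (334,226). The vials are at (407,198) and (405,244). Next I'll measure these.

```bash
cat > h.py <<'E'
from bench import r
import numpy as np, cv2
from scipy.spatial.transform import Rotation as R
def K(i,h=400):
    f=h/2/np.tan(np.radians(i["fov_y"])/2); return f,i["cx"],i["cy"]
def rays(i,uv):
    f,cx,cy=K(i); d=(np.atleast_2d(uv).astype(float)-[cx,cy])/f; s=d.copy()
    for _ in range(20): s=d/(1+i["k1"]*(s**2).sum(1,keepdims=True))
    return np.c_[s,np.ones(len(s))]@R.from_rotvec(i["rotation"]).as_matrix().T
def onplane(i,uv,z):
    d=rays(i,uv); p=np.asarray(i["position"]); return p+d*((z-p[2])/d[:,2])[:,None]
def project(i,P):
    c=(np.atleast_2d(P)-i["position"])@R.from_rotvec(i["rotation"]).as_matrix()
    s=c[:,:2]/c[:,2:]; f,cx,cy=K(i); return s*(1+i["k1"]*(s**2).sum(1,keepdims=True))*f+[cx,cy]
def polar(img,i,c,z,radii,n=720):
    a=np.arange(n)*2*np.pi/n
    P=np.array([[c[0]+q*np.cos(t),c[1]+q*np.sin(t),z] for q in radii for t in a])
    m=project(i,P).astype(np.float32).reshape(len(radii),n,2)
    return np.degrees(a),cv2.remap(img,m[...,0],m[...,1],cv2.INTER_LINEAR)
def collar(img,i,box):
    """centre of the white collar from its outer contour; box=x0,y0,x1,y1"""
    hsv=cv2.cvtColor(img,cv2.COLOR_RGB2HSV); m=((hsv[...,1]<30)&(hsv[...,2]>130)).astype(np.uint8)
    k=np.zeros_like(m); x0,y0,x1,y1=box; k[y0:y1,x0:x1]=1; m=cv2.morphologyEx(m*k,cv2.MORPH_CLOSE,np.ones((5,5)))
    c=max(cv2.findContours(m,cv2.RETR_EXTERNAL,cv2.CHAIN_APPROX_NONE)[0],key=cv2.contourArea)[:,0]
    P=onplane(i,c,0.082); A=np.c_[2*P[:,:2],np.ones(len(P))]; s=np.linalg.lstsq(A,(P[:,:2]**2).sum(1),rcond=None)[0]
    return s[:2],np.sqrt(s[2]+s[:2]@s[:2])
E
python3 - <<'E'
from h import *
i=r.camera_info("top"); f=r.grab_frame("top")
c,rad=collar(f,i,(310,165,400,250)); print("centre",c,rad)
g=cv2.cvtColor(f,cv2.COLOR_RGB2GRAY)
a,p=polar(g,i,c,.082,np.arange(.059,.070,.001)); v=p.mean(0); k=np.argsort(v)[:14]; print("line",sorted(zip(a[k],v[k].round())))
a,p=polar(g,i,c,.087,np.arange(.045,.054,.001)); v=p.mean(0); k=np.argsort(-v)[:20]; print("index",sorted(zip(a[k],v[k].round())))
print("vials top",onplane(i,[(407,197),(405,244)],.113)); print("bottles",onplane(i,[(288,155)],.13),onplane(i,[(462,237)],.14))
print("det corners",onplane(i,[(319,150),(431,194),(401,275),(287,228)],.07))
b=f[160:260,290:440]; cv2.imwrite("pics/topcrop.png",cv2.resize(b,None,fx=5,fy=5,interpolation=cv2.INTER_CUBIC)[:,:,::-1])
E
```

```text
centre [ 0.5962448  -0.03124699] 0.10549542818055581
line [(np.float64(291.5), np.float64(69.0)), (np.float64(292.0), np.float64(69.0)), (np.float64(293.5), np.float64(69.0)), (np.float64(294.00000000000006), np.float64(69.0)), (np.float64(294.5), np.float64(68.0)), (np.float64(295.0), np.float64(68.0)), (np.float64(295.5), np.float64(68.0)), (np.float64(296.0), np.float64(67.0)), (np.float64(296.5), np.float64(67.0)), (np.float64(297.0), np.float64(67.0)), (np.float64(297.49999999999994), np.float64(67.0)), (np.float64(298.0), np.float64(68.0)), (np.float64(298.49999999999994), np.float64(68.0)), (np.float64(299.0), np.float64(69.0))]
index [(np.float64(29.499999999999996), np.float64(184.0)), (np.float64(30.5), np.float64(184.0)), (np.float64(47.5), np.float64(184.0)), (np.float64(152.5), np.float64(185.0)), (np.float64(153.0), np.float64(185.0)), (np.float64(153.5), np.float64(185.0)), (np.float64(154.0), np.float64(186.0)), (np.float64(154.5), np.float64(186.0)), (np.float64(155.0), np.float64(186.0)), (np.float64(155.5), np.float64(186.0)), (np.float64(156.0), np.float64(186.0)), (np.float64(156.49999999999997), np.float64(186.0)), (np.float64(156.99999999999997), np.float64(186.0)), (np.float64(157.5), np.float64(185.0)), (np.float64(357.0), np.float64(185.0)), (np.float64(357.50000000000006), np.float64(185.0)), (np.float64(358.0), np.float64(185.0)), (np.float64(358.5), np.float64(185.0)), (np.float64(358.99999999999994), np.float64(185.0)), (np.float64(359.50000000000006), np.float64(185.0))]
vials top [[ 0.61634625 -0.2025623   0.113     ]
 [ 0.49234707 -0.19611826  0.113     ]]
bottles [[0.72049932 0.11332895 0.13      ]] [[ 0.51069934 -0.33777687  0.14      ]]
det corners [[ 0.75118963  0.03221355  0.07      ]
 [ 0.63279242 -0.27646174  0.07      ]
 [ 0.41222196 -0.19241714  0.07      ]
 [ 0.53305941  0.11500931  0.07      ]]
```

View pics/topcrop.png

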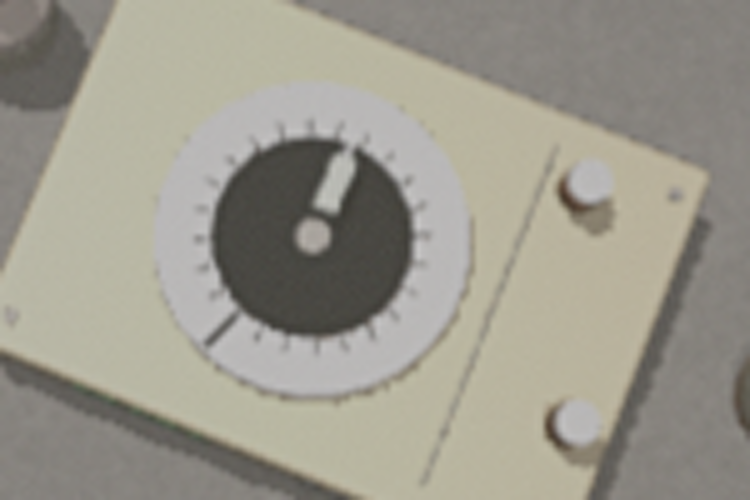

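The crop shows the index and fin pointing up and slightly right, to about (350,150). The long line is at lower left, from (240,315) to (208,343), and the dial centre is at (313,237).

```bash
cat >> h.py <<'E'
def fit(P):
    A=np.c_[2*P[:,:2],np.ones(len(P))]; s=np.linalg.lstsq(A,(P[:,:2]**2).sum(1),rcond=None)[0]
    return s[:2],np.sqrt(s[2]+s[:2]@s[:2])
def dial(g,i,box,z=.087):
    m=(g<105).astype(np.uint8); k=np.zeros_like(m); x0,y0,x1,y1=box; k[y0:y1,x0:x1]=1
    m=cv2.morphologyEx(m*k,cv2.MORPH_OPEN,np.ones((5,5)))
    c=cv2.convexHull(max(cv2.findContours(m,cv2.RETR_EXTERNAL,cv2.CHAIN_APPROX_NONE)[0],key=cv2.contourArea))[:,0]
    return fit(onplane(i,c,z))
def peak(a,v):  # circular centroid of the strongest excess of v
    w=np.clip(v-np.median(v),0,None); k=w.argmax(); d=(a-a[k]+180)%360-180; w=w*(abs(d)<9)
    return a[k]+(w*d).sum()/w.sum(), w.max()
E
python3 - <<'E'
from h import *
i=r.camera_info("top"); f=r.grab_frame("top"); g=cv2.cvtColor(f,cv2.COLOR_RGB2GRAY)
c,rad=dial(g,i,(325,180,380,240)); print("centre",c,rad)
a,p=polar(g,i,c,.082,np.arange(.066,.081,.001)); print("line",peak(a,-p.mean(0).astype(float)))
a,p=polar(g,i,c,.087,np.arange(.044,.053,.001)); print("index",peak(a,p.mean(0).astype(float)))
a,p=polar(g,i,c,.113,np.arange(.020,.040,.001)); print("fin",peak(a,p.mean(0).astype(float)))
i=r.camera_info("scene"); g=cv2.cvtColor(r.grab_frame("scene"),cv2.COLOR_RGB2GRAY)
print(project(i,[*c,.087]),dial(g,i,(250,165,330,215)))
w=r.camera_info("wrist"); o=r.get_obs(); M=R.from_rotvec(o["orientation"]).as_matrix(); print(M, M.T@(w["position"]-o["tcp_pos"]))
E
```

```text
centre [ 0.59099266 -0.05891234] 0.05335240939867958
line (np.float64(136.31427142380792), np.float64(73.93333333333332))
index (np.float64(337.5246283190044), np.float64(101.33333333333334))
fin (np.float64(340.0845827018835), np.float64(112.69999999999999))
[[285.45089853 190.48929207]] (array([ 0.59167628, -0.05707912]), np.float64(0.055287927257598415))
[[-9.12352475e-01  4.09405509e-01 -3.01008629e-04]
 [ 4.09405618e-01  9.12352161e-01 -7.57416978e-04]
 [-3.54648101e-05 -8.14265878e-04 -9.99999668e-01]] [ 0.08200131 -0.00059246 -0.14313477]
```

Emit:
{"api": "play_rows", "payload": {
  "targets": "1 -0.592 -0.513 0 1.536; 1 -0.592 -0.513 0 1.536; 1 -0.592 -0.513 0 1.536; 1 -0.592 -0.513 0 1.536; 1 -0.592 -0.513 0 1.536; 1 -0.592 -0.513 0 1.536; 1 -0.592 -0.513 0 1.536; 1 -0.592 -0.513 0 1.536",
  "squeeze": 20
}}

```text
clock: 0.92
tcp_pos: [0.4172, 0.3116, 0.2315]
orientation: [-2.057, -2.374, -0.001]
contact_force: [1.1, 0.6, 0.1]
grip_width: -0.0002
gripper_force: 0.0
```

```bash
cat >> h.py <<'E'
C=np.array([.5912,-.0580])
def goal(phi,off,rad,z,az=None):
    """shift for tip centre at radius rad, off mm behind (cw of) the fin plane at phi deg; tool x along the ccw tangent"""
    o=r.get_obs(); M=R.from_rotvec(o["orientation"]).as_matrix(); q=np.radians(phi)
    u=np.array([np.cos(q),np.sin(q)]); t=np.array([-u[1],u[0]]); p=np.r_[C+rad*u-off*t,z]
    d=M.T@(p-o["tcp_pos"]); a=np.degrees(np.arctan2(M[1,0],M[0,0])); s=np.radians((a-(phi+90 if az is None else az)+180)%360-180)
    return d.round(4),round(s,3)
def stat():
    o=r.get_obs(); M=R.from_rotvec(o["orientation"]).as_matrix(); print("t",o["clock"],"p",o["tcp_pos"].round(4),"xaz",np.degrees(np.arctan2(M[1,0],M[0,0])).round(1),"zdown",M[2,2].round(4),"F",o["contact_force"].round(1),"j",o["joints"].round(2),o["grip_width"])
E
python3 -c "
from h import *
stat();print(goal(338,.030,.028,.20))"
```

```text
t 0.9167 p [0.4172 0.3116 0.2315] xaz 98.2 zdown -1.0 F [1.1 0.6 0.1] j [-1.03  0.22  0.31  1.94 -0.08  0.99 -0.53] -0.00021107188546500477
(array([-0.4307,  0.1287,  0.0313]), np.float64(0.527))
```

Emit:
{"api": "play_rows", "payload": {
  "targets": "1 -0.431 0.129 0.03 0.527; 1 -0.431 0.129 0.03 0.527; 1 -0.431 0.129 0.03 0.527; 1 -0.431 0.129 0.03 0.527; 1 -0.431 0.129 0.03 0.527; 1 -0.431 0.129 0.03 0.527; 1 -0.431 0.129 0.03 0.527; 1 -0.431 0.129 0.03 0.527"
}}

```text
clock: 1.58
tcp_pos: [0.5589, 0.0109, 0.2092]
orientation: [-2.599, -1.765, -0.001]
contact_force: [1.4, 0.4, 0.9]
grip_width: -0.0002
gripper_force: 0.0
```

```bash
python3 -c "
from h import *
stat();print(goal(338,.030,.028,.20))"
```

```text
t 1.5833 p [0.5589 0.0109 0.2092] xaz 68.4 zdown -1.0 F [1.4 0.4 0.9] j [-0.57  0.34  0.55  1.89 -0.21  0.97 -0.3 ] -0.00024314904429500287
(array([-0.0823,  0.0832,  0.0091]), np.float64(0.006))
```

Emit:
{"api": "play_rows", "payload": {
  "targets": "1 -0.082 0.083 0.009 0.006; 1 -0.082 0.083 0.009 0.006; 1 -0.082 0.083 0.009 0.006; 1 -0.082 0.083 0.009 0.006; 1 -0.082 0.083 0.009 0.006; 1 -0.082 0.083 0.009 0.006"
}}

```text
clock: 2.08
tcp_pos: [0.605, -0.0935, 0.1998]
orientation: [-2.604, -1.756, 0.0]
contact_force: [0.2, 0.2, 0.0]
grip_width: 0.0001
gripper_force: 0.0
```

```bash
python3 -c "
from h import *
stat();print(goal(338,.030,.028,.097))
w=r.camera_info('wrist');f=r.grab_frame('wrist');cv2.imwrite('pics/w0.png',f[:,:,::-1]);np.save('w0.npy',w,allow_pickle=True)
print(project(w,[[*C,.087],[C[0]+.055*np.cos(np.radians(338)),C[1]+.055*np.sin(np.radians(338)),.087]]))"
```

```text
t 2.0833 p [ 0.605  -0.0935  0.1998] xaz 68.0 zdown -1.0 F [0.2 0.2 0. ] j [-0.36  0.45  0.55  1.77 -0.27  1.   -0.08] 0.00011806443734068001
(array([-0.0023,  0.002 ,  0.1028]), np.float64(0.0))
[[280.44713464 158.32411709]
 [352.75209938 158.42491116]]
```

View pics/w0.png

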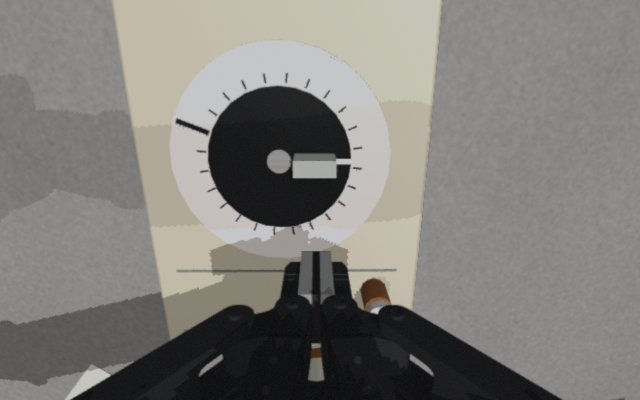

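The wrist view shows the dial centre at (279,160), the index at right (350,161) and the long line at upper left (177,121)–(208,132). The finger sits clear on the clockwise side of the fin, so I'll descend.

Emit:
{"api": "play_rows", "payload": {
  "targets": "1 -0.002 0.002 0.03 0; 1 -0.002 0.002 0.06 0; 1 -0.002 0.002 0.085 0; 1 -0.002 0.002 0.102 0; 1 -0.002 0.002 0.102 0; 1 -0.002 0.002 0.102 0"
}}

```text
clock: 2.63
tcp_pos: [0.6059, -0.095, 0.0979]
orientation: [-2.601, -1.759, 0.001]
contact_force: [-0.2, -0.2, 0.4]
grip_width: 0.0002
gripper_force: 0.0
```

```bash
python3 -c "
from h import *
stat();print(goal(338,.017,.028,.097))
from h import *
for k in range(0,50,6): print(k, goal(338+k,.017,.028,.097))"
```

```text
t 2.6333 p [ 0.6059 -0.095   0.0979] xaz 68.1 zdown -1.0 F [-0.2 -0.2  0.4] j [-0.3   0.57  0.49  1.84 -0.36  0.81 -0.01] 0.00023166854133925994
(array([0.0118, 0.0006, 0.0009]), np.float64(0.002))
0 (array([0.0118, 0.0006, 0.0009]), np.float64(0.002))
6 (array([0.0148, 0.0022, 0.0008]), np.float64(-0.102))
12 (array([0.018 , 0.0035, 0.0008]), np.float64(-0.207))
18 (array([0.0213, 0.0045, 0.0008]), np.float64(-0.312))
24 (array([0.0246, 0.0051, 0.0008]), np.float64(-0.417))
30 (array([0.028 , 0.0053, 0.0008]), np.float64(-0.521))
36 (array([0.0315, 0.0052, 0.0008]), np.float64(-0.626))
42 (array([0.0349, 0.0048, 0.0008]), np.float64(-0.731))
48 (array([0.0382, 0.004 , 0.0008]), np.float64(-0.836))
```

Emit:
{"api": "play_rows", "payload": {
  "targets": "1 0.006 0.0005 0.001 0; 1 0.0118 0.0006 0.001 0; 1 0.0133 0.0014 0.001 -0.05; 1 0.0148 0.0022 0.001 -0.1; 1 0.018 0.0035 0.001 -0.207; 1 0.0213 0.0045 0.001 -0.312; 1 0.0246 0.0051 0.001 -0.417; 1 0.028 0.0053 0.001 -0.521"
}}

```text
clock: 3.3
tcp_pos: [0.623, -0.0733, 0.0988]
orientation: [2.056, 2.371, 0.001]
contact_force: [0.7, -3.0, 0.8]
grip_width: 0.0002
gripper_force: 1.4
```

```bash
cat >> h.py <<'E'
def ask(phi0,steps,rad=.028,off=.017,z=.097):
    stat(); print("; ".join("1 %.4f %.4f %.4f %.3f"%(*d,s) for d,s in (goal(phi0+k,off,rad,z) for k in steps)))
def look(name="wrist",pic=None,white=0):
    i=r.camera_info(name); f=r.grab_frame(name); g=cv2.cvtColor(f,cv2.COLOR_RGB2GRAY)
    if pic: cv2.imwrite(f"pics/{pic}.png",f[:,:,::-1])
    q=project(i,[*C,.087])[0].astype(int); h=95 if name=="wrist" else 28
    c,rad=dial(g,i,(max(q[0]-h,0),max(q[1]-h,0),q[0]+h,q[1]+h)); 
    a,p=polar(g,i,c,.082,np.arange(.066,.081,.001)); l=peak(a,-p.mean(0).astype(float))
    a,p=polar(g,i,c,.087,np.arange(.045,.053,.001)); x=peak(a,p.mean(0).astype(float))
    print(name,"c",c,rad,"line",l,"index",x,"diff",(l[0]-x[0]+180)%360-180)
E
python3 -c "
from h import *
look(pic='w1')
ask(368,range(6,49,6))"
```

```text
wrist c [ 0.59388714 -0.0636852 ] 0.057226509303631316 line (np.float64(307.07578849721705), np.float64(187.86666666666667)) index (np.float64(9.100043327556326), np.float64(179.375)) diff -62.02425483033926
t 3.35 p [ 0.6232 -0.0725  0.0987] xaz 98.5 zdown -1.0 F [-1.5 -2.2  0.3] j [-0.24  0.57  0.35  1.8  -0.26  0.81  0.38] -0.00020914743913674424
1 0.0048 0.0000 0.0017 -0.096; 1 0.0080 0.0014 0.0017 -0.201; 1 0.0113 0.0023 0.0017 -0.305; 1 0.0147 0.0030 0.0017 -0.410; 1 0.0181 0.0033 0.0017 -0.515; 1 0.0215 0.0032 0.0017 -0.620; 1 0.0249 0.0028 0.0017 -0.724; 1 0.0282 0.0020 0.0017 -0.829
```

View pics/w1.png

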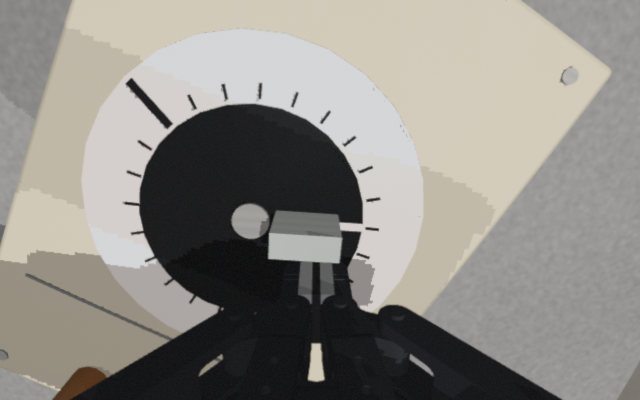

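The wrist view shows the fingertip flat on the clockwise face of the fin, at (270–342, 245). The index is at about 9° and moving as planned, with the long line at (130,82)–(168,125). I'll keep pushing.

Emit:
{"api": "play_rows", "payload": {
  "targets": "1 0.0048 0 0.0005 -0.096; 1 0.008 0.0014 0.0005 -0.2; 1 0.0113 0.0023 0.0005 -0.305; 1 0.0147 0.003 0.0005 -0.41; 1 0.0181 0.0033 0.0005 -0.515; 1 0.0215 0.0032 0.0005 -0.62; 1 0.0249 0.0028 0.0005 -0.724; 1 0.0282 0.002 0.0005 -0.829"
}}

```text
clock: 4.02
tcp_pos: [0.6224, -0.0444, 0.0985]
orientation: [0.93, 2.995, 0.002]
contact_force: [3.0, -2.2, -0.4]
grip_width: -0.0002
gripper_force: 1.6
```

```bash
python3 -c "
from h import *
ask(416,range(6,49,6)); look('top')"
```

```text
t 4.0167 p [ 0.6224 -0.0444  0.0985] xaz 145.5 zdown -1.0 F [ 3.  -2.2 -0.4] j [-0.13  0.54  0.14  1.8  -0.1   0.8   1.02] -0.000151700136229477
1 0.0043 0.0009 0.0015 -0.113; 1 0.0075 0.0021 0.0015 -0.218; 1 0.0108 0.0031 0.0015 -0.323; 1 0.0141 0.0036 0.0015 -0.428; 1 0.0176 0.0039 0.0015 -0.532; 1 0.0210 0.0037 0.0014 -0.637; 1 0.0244 0.0032 0.0014 -0.742; 1 0.0277 0.0024 0.0014 -0.847
top c [ 0.64245501 -0.12365302] 0.013478265979774662 line (np.float64(187.44561491935482), np.float64(36.400000000000006)) index (np.float64(202.63987301003036), np.float64(65.875)) diff -15.194258090675532
```

Emit:
{"api": "play_rows", "payload": {
  "targets": "1 0.0043 0.0005 0 -0.113; 1 0.0075 0.0018 0 -0.218; 1 0.0108 0.0028 0 -0.323; 1 0.0141 0.0034 0 -0.428; 1 0.0176 0.0036 0 -0.532; 1 0.021 0.0035 0 -0.637; 1 0.0244 0.003 0 -0.742; 1 0.0277 0.0022 0 -0.847"
}}

```text
clock: 4.73
tcp_pos: [0.6008, -0.0254, 0.0985]
orientation: [-0.381, 3.113, 0.001]
contact_force: [2.4, 1.2, 2.2]
grip_width: -0.0004
gripper_force: 1.7
```

```bash
python3 -c "
from h import *
ask(464,range(3,25,3)); look(pic='w2')"
```

```text
t 4.7333 p [ 0.6008 -0.0254  0.0985] xaz -166.0 zdown -1.0 F [2.4 1.2 2.2] j [ 0.    0.51 -0.08  1.85  0.05  0.78  1.71] -0.0004091270984853073
1 0.0017 -0.0004 0.0014 -0.053; 1 0.0032 0.0003 0.0014 -0.105; 1 0.0048 0.0010 0.0014 -0.158; 1 0.0064 0.0016 0.0014 -0.210; 1 0.0080 0.0021 0.0014 -0.262; 1 0.0097 0.0026 0.0014 -0.315; 1 0.0113 0.0029 0.0014 -0.367; 1 0.0130 0.0032 0.0014 -0.420
wrist c [ 0.59577916 -0.05313934] 0.059504400933140654 line (np.float64(26.45722695071607), np.float64(165.73333333333332)) index (np.float64(105.71469319271333), np.float64(136.375)) diff -79.25746624199726
```

View pics/w2.png

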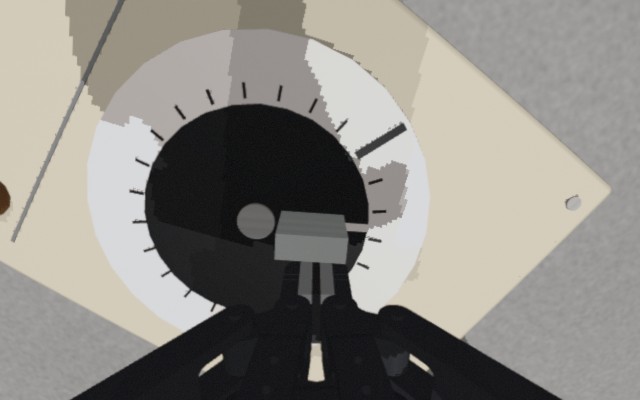

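The wrist view shows the cap at (256,221), the index at (348–367, 228) and the long line from (359,156) to (405,127). I'll get the remaining angle from these points.

```bash
python3 -c "
from h import *
w=r.camera_info('wrist')
c=onplane(w,[(256,221)],.089)[0]; x=onplane(w,[(367,228),(350,227.5)],.087); l=onplane(w,[(359,156),(405,127)],.0825)
A=lambda v:np.degrees(np.arctan2(v[...,1],v[...,0]))
print(c,np.linalg.norm(x-c,axis=1),A(x-c),np.linalg.norm(l-c,axis=1),A(l-c),A(l[1]-l[0]),A(x[0]-x[1]))"
```

```text
[ 0.58854263 -0.0589734   0.089     ] [0.05422322 0.04586043] [99.50481149 98.96477135] [0.05814621 0.0827128 ] [136.07805369 136.56034428] 137.68946589344267 102.45774000475458
```

Emit:
{"api": "play_rows", "payload": {
  "targets": "1 0.0017 -0.0004 0 -0.053; 1 0.0032 0.0003 0 -0.105; 1 0.0048 0.001 0 -0.158; 1 0.0064 0.0016 0 -0.21; 1 0.008 0.0021 0 -0.262; 1 0.0097 0.0026 0 -0.315; 1 0.0113 0.0029 0 -0.367; 1 0.013 0.0032 0 -0.42"
}}

```text
clock: 5.45
tcp_pos: [0.5866, -0.0253, 0.0979]
orientation: [-1.016, 2.969, 0.001]
contact_force: [2.3, 3.8, 2.0]
grip_width: -0.0001
gripper_force: 1.7
```

```bash
cat >> h.py <<'E'
def fine(pic=None):
    """cap centre and bright index/dark line in the wrist picture, by polar sampling about the cap"""
    w=r.camera_info("wrist"); f=r.grab_frame("wrist"); g=cv2.cvtColor(f,cv2.COLOR_RGB2GRAY)
    if pic: cv2.imwrite(f"pics/{pic}.png",f[:,:,::-1])
    q=project(w,[*C,.089])[0].astype(int); x0,y0=np.maximum(q-25,0); s=g[y0:y0+50,x0:x0+50]
    n,lab,st,ce=cv2.connectedComponentsWithStats((s>70).astype(np.uint8)); k=[j for j in range(1,n) if 300<st[j,4]<1800]
    print("caps",[(ce[j]+[x0,y0],st[j,4]) for j in k])
    k=min(k,key=lambda j:abs(st[j,2]-st[j,3])); c=onplane(w,ce[k]+[x0,y0],.089)[0,:2]
    a,p=polar(g,w,c,.0825,np.arange(.062,.080,.001)); v=-p.mean(0).astype(float); v[np.abs((a-136+180)%360-180)>15]=v.min(); l=peak(a,v)
    a,p=polar(g,w,c,.087,np.arange(.047,.053,.001)); v=p.mean(0).astype(float); v[np.abs((a-125+180)%360-180)>30]=v.min(); x=peak(a,v)
    print("c",c,"line",l,"index",x,"diff",l[0]-x[0])
E
python3 -c "
from h import *
fine('w3'); ask(488,range(2,13,2))"
```

```text
caps [(array([258.60343184, 223.30123928]), np.int32(1049))]
c [ 0.58928374 -0.05933046] line (np.float64(136.95118607800197), np.float64(198.44444444444446)) index (np.float64(124.24825469427057), np.float64(128.16666666666666)) diff 12.702931383731396
t 5.5 p [ 0.5861 -0.0255  0.0978] xaz -142.0 zdown -1.0 F [2.2 2.3 1.7] j [ 0.08  0.5  -0.19  1.88  0.12  0.78  2.06] 8.187307799884713e-05
1 -0.0001 -0.0002 0.0008 -0.035; 1 0.0010 0.0004 0.0008 -0.070; 1 0.0020 0.0009 0.0008 -0.105; 1 0.0030 0.0014 0.0008 -0.140; 1 0.0041 0.0018 0.0008 -0.175; 1 0.0052 0.0022 0.0008 -0.210
```

View pics/w3.png

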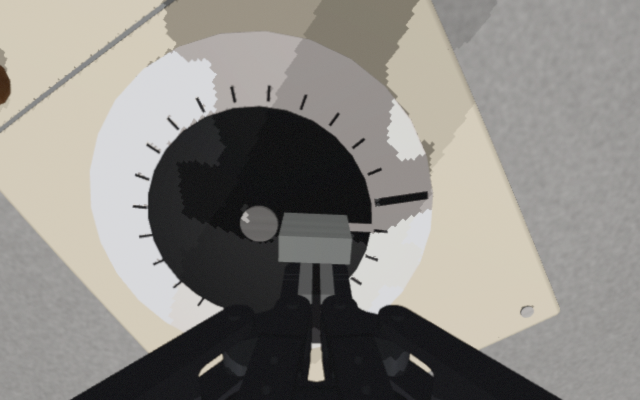

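Wrist view: cap (259,223), index (352–371, 227), long line (376,203)–(428,195). About 12.7° remain, so I'll push 10° more and then measure again.

Emit:
{"api": "play_rows", "payload": {
  "targets": "1 0.0011 0.0004 0 -0.035; 1 0.0022 0.0009 0 -0.07; 1 0.0033 0.0014 0 -0.105; 1 0.0044 0.0018 0 -0.14; 1 0.0055 0.0022 0 -0.175; 1 0.0055 0.0022 0 -0.175"
}}

```text
clock: 6.0
tcp_pos: [0.5801, -0.0274, 0.0974]
orientation: [-1.271, 2.871, 0.001]
contact_force: [1.9, 4.5, 3.3]
grip_width: -0.0002
gripper_force: 1.9
```

```bash
python3 -c "
from h import *
fine('w4'); stat()"
```

```text
caps [(array([259.12320917, 226.70296084]), np.int32(1047))]
c [ 0.5894063  -0.05930338] line (np.float64(138.69046341861605), np.float64(192.38888888888889)) index (np.float64(136.5293238270469), np.float64(128.33333333333334)) diff 2.161139591569139
t 6.05 p [ 0.5801 -0.0275  0.0974] xaz -132.3 zdown -1.0 F [1.  3.9 2.8] j [ 0.12  0.49 -0.23  1.89  0.15  0.78  2.21] 7.085552295412648e-05
```

View pics/w4.png

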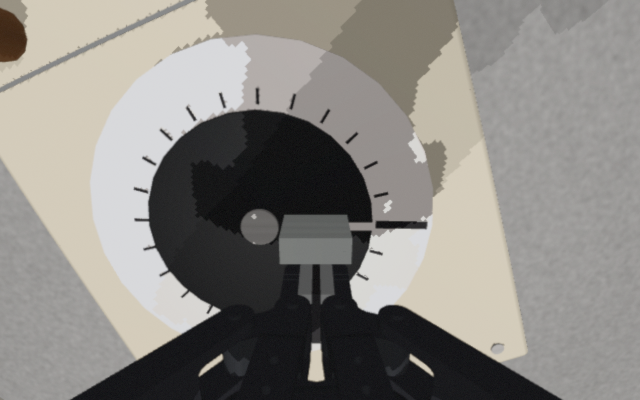

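The wrist view shows the index (350–371, 227) almost in line with the long line (376–428, 225). I'll measure the sideways offset at sub-pixel level.

```bash
cat > off.py <<'E'
from h import *
def off(g,w,xc,lc,r0,r1):
    g=g.astype(float)
    def cen(cols,s):
        o=[]
        for u in range(*cols):
            v=s*g[r0:r1,u]; v=np.clip(v-np.percentile(v,60)-25,0,None)
            if v.sum()>0: o.append((u,r0+(v*np.arange(r1-r0)).sum()/v.sum()))
        return np.array(o)
    a=cen(xc,1); b=cen(lc,-1); print(a[[0,-1]],b[[0,-1]])
    X=onplane(w,a,.087)[:,:2]; L=onplane(w,b,.0825)[:,:2]
    m=L.mean(0); d=np.linalg.svd(L-m)[2][0]; d=d if d@(m-C)>0 else -d; n=np.array([-d[1],d[0]])
    e=X.mean(0); print("line az",np.degrees(np.arctan2(d[1],d[0])),"index offset mm",1e3*n@(X[-1]-m),1e3*n@(e-m),"axis offset C",1e3*n@(C-m))
E
python3 -c "
from off import *
w=r.camera_info('wrist'); g=cv2.cvtColor(r.grab_frame('wrist'),cv2.COLOR_RGB2GRAY)
off(g,w,(355,369),(380,425),215,238)"
```

```text
[[355.        226.125    ]
 [368.        226.0922576]] [[380.         224.18770764]
 [424.         224.76805252]]
line az 137.22869462366646 index offset mm 0.855981643705075 0.8200804336334964 axis offset C -1.305925317509188
```

Emit:
{"api": "play_rows", "payload": {
  "targets": "1 -0.005 0 0 0; 1 -0.015 0 0 0; 1 -0.02 0 0 0; 1 -0.02 0 -0.03 0; 1 -0.02 0 -0.065 0; 1 -0.02 0 -0.1 0; 1 -0.02 0 -0.1 0; 1 -0.02 0 -0.1 0"
}}

```text
clock: 6.77
tcp_pos: [0.5944, -0.0137, 0.1988]
orientation: [-1.274, 2.867, -0.003]
contact_force: [-0.2, 0.1, -0.9]
grip_width: 0.0001
gripper_force: 0.0
```

```bash
python3 -c "
from off import *
stat(); w=r.camera_info('wrist'); f=r.grab_frame('wrist'); g=cv2.cvtColor(f,cv2.COLOR_RGB2GRAY); cv2.imwrite('pics/w5.png',f[:,:,::-1]); np.save('g5.npy',g)
print(project(w,[[*C,.089]])); print(w)"
```

```text
t 6.7667 p [ 0.5944 -0.0137  0.1988] xaz -132.1 zdown -1.0 F [-0.2  0.1 -0.9] j [ 0.11  0.39 -0.25  1.78  0.11  0.98  2.23] 9.968077800392785e-05
[[280.77192469 150.11961498]]
{'fov_y': 60.63289120849677, 'cx': 315.73258163273977, 'cy': 198.54366771127025, 'k1': -0.03383972682081404, 'position': array([ 0.5388293 , -0.07645811,  0.34169938]), 'rotation': array([1.07044791, 2.78699859, 0.46513316])}
```

View pics/w5.png

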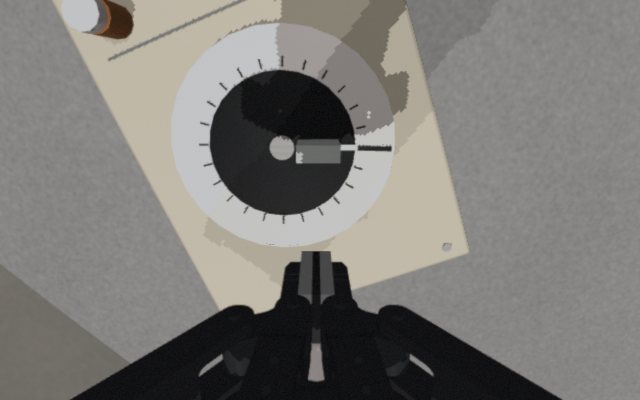

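The wrist view shows the hand clear of the fin. The index (342–356, 148) lines up with the long line (358–391, 148). I'll measure the offset here as a cross-check.

```bash
python3 -c "
from off import *
w=r.camera_info('wrist'); g=np.load('g5.npy')
off(g,w,(344,354),(361,390),140,156)
m=(g[135:162,268:295]>100).astype(np.uint8); n,l,st,ce=cv2.connectedComponentsWithStats(m); k=st[1:,4].argmax()+1; print(ce[k]+[268,135],st[k])
c=onplane(w,ce[k]+[268,135],.089)[0,:2]; print('cap',c)
A=lambda p:np.degrees(np.arctan2(*(p-c)[:2][::-1]))
print(A(onplane(w,(354,148),.087)[0]),A(onplane(w,(375,148.3),.0825)[0]))"
```

```text
[[344.         147.03030303]
 [353.         147.03846154]] [[361.         147.75569358]
 [389.         148.1484375 ]]
line az 136.7353432873913 index offset mm 1.157657522384261 1.0828824037556388 axis offset C -3.5834863663281005
[281.37028825 147.86031042] [  2   1  24  24 451]
cap [ 0.58760998 -0.05922145]Traceback (most recent call last):
  File "<string>", line 8, in <module>
    print(A(onplane(w,(354,148),.087)[0]),A(onplane(w,(375,148.3),.0825)[0]))
          ~^^^^^^^^^^^^^^^^^^^^^^^^^^^^^^
  File "<string>", line 7, in <lambda>
    A=lambda p:np.degrees(np.arctan2(*(p-c)[:2][::-1]))
                                       ~^~
ValueError: operands could not be broadcast together with shapes (3,) (2,)
```

Emit:
{"api": "play_rows", "payload": {
  "targets": "1 -0.186 0.167 -0.05 0; 1 -0.186 0.167 -0.05 0; 1 -0.186 0.167 -0.05 0; 1 -0.186 0.167 -0.05 0; 1 -0.186 0.167 -0.05 0; 1 -0.186 0.167 -0.05 0; 1 -0.186 0.167 -0.05 0; 1 -0.186 0.167 -0.05 0"
}}

```text
clock: 7.48
tcp_pos: [0.5915, 0.2408, 0.2452]
orientation: [1.286, -2.865, -0.003]
contact_force: [-0.4, -0.5, 0.2]
grip_width: -0.0001
gripper_force: 0.0
```

```bash
python3 -c "
from h import *
stat(); look('top'); f=r.grab_frame('top'); b=f[140:270,270:480]; cv2.imwrite('pics/top2.png',cv2.resize(b,None,fx=3.8,fy=3.8,interpolation=cv2.INTER_CUBIC)[:,:,::-1])"
```

```text
t 7.4833 p [0.5915 0.2408 0.2452] xaz -131.7 zdown -1.0 F [-0.4 -0.5  0.2] j [-0.25  0.43 -0.32  1.61  0.14  1.13  1.81] -6.352532725078292e-05
top c [ 0.59135449 -0.05908492] 0.05328953796285749 line (np.float64(136.436608212613), np.float64(76.26666666666665)) index (np.float64(137.9491717171717), np.float64(104.5)) diff -1.512563504558699
```

View pics/top2.png

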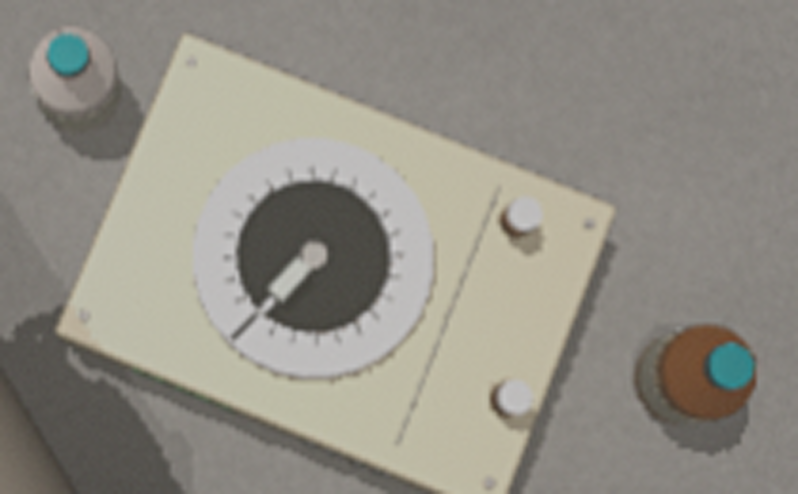

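The top view shows the index in line with the long line at lower left, and the vials and bottles where they started. Both cameras agree on the offset, about 1.1–1.5 mm against the 3 mm allowed, so I'm handing in.

```bash
python3 -c "
from bench import r
print(r.hand_in())"
```

```text
the job is handed in; nothing more can be done
None
```

The dial is set and the job handed in at about 7.6 s, with the index line measured 1.1–1.5 mm off the long line (3 mm allowed), the hand clear and the vials and bottles where they stood; hand-in returned no verdict.

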